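# One turn of the board press

### The arm

A 6-joint arm with a two-finger parallel gripper is mounted at the origin on the work surface. World frame = base frame: x ahead of the robot, y to its left, z up, the work surface at z = 0. Lengths are in mm, angles in rad, forces in N, time in s.
With the tool pointing down it reaches from about 400 to 825 mm from the base axis. Payload 7 kg.
Tool frame: the origin (TCP) lies between the finger pads; the fingertips stand 19 mm ahead of it and the grasp point (between the pads) is the TCP (bot.nose_length is the distance from the TCP to the fingertips, in mm); z points along the fingers, y is the line along which they close (so a half turn about z gives the same grasp; the last joint's range is limited). The gripper opens to 88 mm and grips with 3 to 60 N. Pads are 19 mm wide; open, the fingers measure 130 mm over their backs; the gripper's body (78 mm by 193 mm) begins 47 mm behind the grasp point.
Start: joints at [-0.944, 0.359, 0.012, 0, -1.224, -0.288], TCP at [224.313, -636.615, 213.961] pointing down, gripper open.
Joint ranges: [-3.07, 3.07], [-1.43, 2.12], [-1.02, 1.25], [-3.03, 1.67], [-3.05, -0], [-3.03, 3.03]. Speed limits (rad/s): [2.39, 2.39, 3.01, 3.14, 3.14, 3.14].

### API

Orientations are given as a rotation vector (axis times angle).
In Python, from rig import bot gives the robot as it stands.
- The arm moves only by the tool servo_tool, never from a script. Its argument "commands" is one flat list of numbers, 5 for each row, row after row: the opening, from -1 (shut) to 1 (fully open), then the shift along the tool's x, y, z in mm, then the turn about the tool's z in rad. A call has 1 to 20 rows; each row shifts and turns the commanded pose from where the row before left it, along the tool's axes as they then stand; what a row does not reach is not made up. A row lasts 1/10 s, in which the tool goes at most 50 mm and 8.59 degrees, less where a joint would pass 70% of its speed; a pose out of reach is approached as far as the arm can. A call is refused whole if a number of a shift passes 50 or a number of a turn 0.15, either way. A call with a gripper value outside its range is refused whole. The fingers move at their own pace and stop on an object; "grip_force" is the grip in N (left out, the last holds). Time passes only in rows, so rows that do not move let the fingers close. It gives the time, the measured TCP pose, the force, the opening and the grip force at its end, in the units of the state.
- bot.sense(): the state, without advancing time (a new reading comes with each control period).
- bot.capture(name): name is "scene" or "top"; returns (picture, depth): 400x640x3 uint8, blue, green, red; 400x640 float32, mm along the optical axis (not along the pixel's ray), 0 where there is no reading.
- bot.camera_info(name): a dict with "K" (3x3 intrinsics, pixels), "k1" (the pictures are not rectified: a ray, as slopes to the right and down, at radius r is drawn at 1 + k1 r^2 times it, then the intrinsics apply), "world_from_camera" (4x4, takes a point from camera to world coordinates). Camera axes: x right, y down, z forward; pixel columns grow to the right and rows downward; lengths in mm; the calibration is good to about 2 mm. A picture is of the moment at which its call begins. camera_info takes no time and is no camera call.
- bot.close_job(): hands the job in; it is judged then, once.
The state is a dict: "clock": time; "joint_positions": joint angles; "joint_vel": joint speeds; "effort": joint torques, N m; "tcp_pos": TCP position; "orientation": TCP orientation; "force": force on the tool from outside, world axes, zero at the start; "wrist_torque": the same for the moment, N m; "finger_gap": finger opening in mm; "grasp_force": force on a finger pad.
Only numpy, scipy, OpenCV 4.12 (cv2) and the standard library are available. Lean on these libraries where they do the work, as an engineer would, in place of code of your own. Each camera call takes 0.05 s, during which the arm holds its last target. There are 200 camera calls.

### The job

Screw the benchtop press down by exactly one turn: with your fingertips against the upright wooden handle on its hand wheel, push the wheel round clockwise (seen from above) through one full turn, so that the handle ends where it began. Only push, gently: do not grip the handle, and leave the glue bottle, jar and tray where they are. Finish clear of everything.

Things in the scene. Friction and masses are not known exactly. Their poses are not given: they have to be found in the camera images.
- wheel (a joint): Turn of the level hand wheel about its upright axis, rad; grows clockwise seen from above (one turn = 6.283), may start from -2.6 to 2.6, no stops near. Dark steel rim, mean radius 85 mm, bar 14 mm thick, its top 211 mm above the table; three spokes. Stiff: takes about 3 N at the handle, stays where left, no coasting. A turn lowers the platen 6 mm, still clear of the boards.
- wheel_handle: Upright turned wooden handle on the wheel rim at the end of one spoke, going round with the wheel 85 mm from its axis; it spins loosely on its own pin. Round, 24 mm at its thickest, 16 mm at its foot; it reaches from 210 to 264 mm above the table. Origin at its centre, half-way up (237 mm). Free space all around it, above the rim.
- hub (a point): Centre of the top of the wheel hub (40 mm across), on the wheel axis, 216 mm above the table; fixed. An 18 mm screw stands up through it to about 240 mm. The press below is fixed: base 230 x 270 mm, two columns and a cross-beam whose end nuts, 115 mm either side of the axis, reach 192 mm.
- glue: White glue bottle, 56 mm across, 140 mm tall, standing loose beside the press; origin at the centre of its underside. To be left alone.
- jar: Amber jar with a steel lid, 68 mm across, 90 mm tall, standing loose beside the press; origin at the centre of its underside. To be left alone.
- tray: Small red open tray, 80 x 100 x 40 mm, loose beside the press; origin at the centre of its underside. To be left alone.

How it is judged:
By the outcome, as a careful person would: the job done as asked, in the order asked, and still so for the second after the job is handed in, with the robot touching nothing.
It also fails if it takes over 72 s, if anything falls off the work surface, if the arm or the gripper's body presses on something with over 40 N, if the wrist force passes 120 N, or if a joint passes its speed limit or range.

## Working session

There is one attempt and no reset: what is moved stays moved. The work goes in short steps, Python scripts to look and compute and a tool call to move; the robot and the scene stay as the last step left them, time stands still between calls to the robot, and variables do not carry over. Pictures are saved under pics/ and viewed, at most 10 in all, crops included, and the job is handed in when it is done.

Besides the shell and the picture viewer there is one more tool, called after "Call:" as name(argument=value, ...) on one line, values as JSON. servo_tool: Moves the arm, as the interface text tells. Its arguments: {"type":"object","properties":{"commands":{"type":"array","items":{"type":"number"}},"grip_force":{"type":"number"}},"required":["commands"]}

```bash
mkdir -p pics; cat > h.py <<'E'
import numpy as np, cv2
from rig import bot
def cloud(name):
    im,d=bot.capture(name); ci=bot.camera_info(name); K=np.array(ci["K"]);k=ci["k1"];T=np.array(ci["world_from_camera"])
    v,u=np.mgrid[0:400,0:640]
    s=cv2.undistortPoints(np.stack([u.ravel(),v.ravel()],1).astype(float)[:,None],K,np.array([k,0,0,0,0.])).reshape(400,640,2)
    P=np.dstack([s*d[...,None],d])@T[:3,:3].T+T[:3,3]
    P[d==0]=np.nan
    return im,P
E
python3 - <<'E'
from h import *
for n in("scene","top"):
    im,P=cloud(n); cv2.imwrite(f"pics/{n}0.png",im); np.save(n+".npy",P); print(np.array(bot.camera_info(n)["world_from_camera"]).round(2))
s=bot.sense();print(s)
E
```

```text
[[ 7.70000e-01  4.20000e-01 -4.90000e-01  1.04996e+03]
 [ 6.40000e-01 -5.10000e-01  5.80000e-01 -5.32980e+02]
 [-1.00000e-02 -7.50000e-01 -6.60000e-01  8.37400e+02]
 [ 0.00000e+00  0.00000e+00  0.00000e+00  1.00000e+00]]
[[-3.00000e-02 -9.80000e-01  1.70000e-01  3.83990e+02]
 [-1.00000e+00  3.00000e-02 -3.00000e-02  5.01900e+01]
 [ 2.00000e-02 -1.70000e-01 -9.80000e-01  1.16172e+03]
 [ 0.00000e+00  0.00000e+00  0.00000e+00  1.00000e+00]]
{'clock': 0.1, 'joint_positions': array([-9.43902915e-01,  3.59357761e-01,  1.11464383e-02, -3.31088715e-04,
       -1.22413171e+00, -2.88108900e-01]), 'joint_vel': array([-0.00080286, -0.00215832,  0.00305371, -0.00011433,  0.00144757,
        0.00083804]), 'effort': array([ 4.80056369e-04, -5.84162521e+01,  2.93751007e+01,  7.01547280e+00,
        1.02054072e-02, -5.66768222e-05]), 'tcp_pos': array([ 224.15354812, -636.19124427,  213.083103  ]), 'orientation': array([ 5.29377397e-01, -3.09625913e+00, -2.39538392e-03]), 'force': array([-0.54473029,  0.64291988, -0.51848264]), 'wrist_torque': array([-0.00382947,  0.02091624, -0.04255666]), 'grasp_force': 0.0, 'finger_gap': 87.24509391705026}
```

View pics/scene0.png

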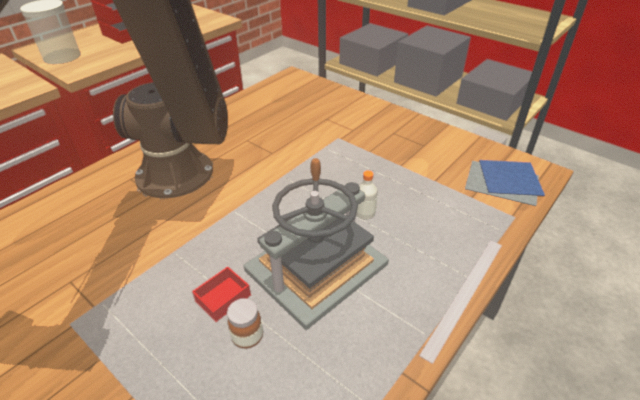

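View pics/top0.png

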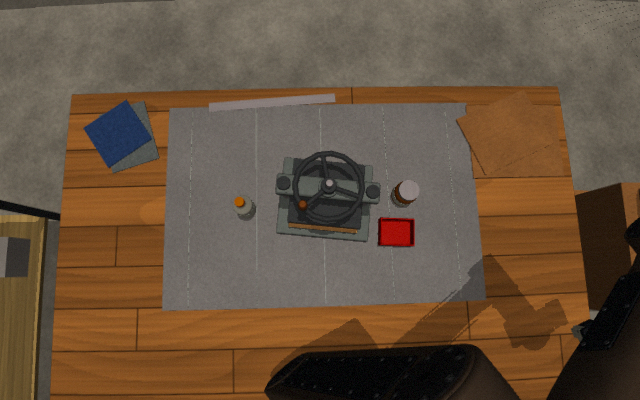

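The top view shows the hub at about (328,187), handle (303,205), glue (240,203), jar (405,192) and tray (396,232). The scene view agrees. Next I'll measure hub and handle.

```bash
cat > m.py <<'E'
from h import *
from scipy.optimize import least_squares
def circ(q,r=None):
    f=lambda p:np.hypot(q[:,0]-p[0],q[:,1]-p[1])-(p[2] if r is None else r)
    p0=[*np.median(q,0)[:2]]+([np.ptp(q[:,0])/2] if r is None else [])
    return least_squares(f,p0,loss='soft_l1',f_scale=2).x
def measure(n,im,P,hub=None):
    X=P.reshape(-1,3); C=im.reshape(-1,3).astype(int)
    ok=np.isfinite(X[:,2])&(abs(X[:,0]-560)<200)&(abs(X[:,1])<230)
    rim=X[ok&(abs(X[:,2]-209)<5)]
    rim=rim[np.hypot(*(rim[:,:2]-np.median(rim[:,:2],0)).T)>60]
    c=circ(rim); print(n,"rim",c.round(1),len(rim))
    c=c if hub is None else hub
    R=np.hypot(X[:,0]-c[0],X[:,1]-c[1])
    m=ok&(X[:,2]>218)&(X[:,2]<270)&(R>60)&(R<110)
    hd=X[m]; k=circ(hd[:,:2],11) if len(hd)>5 else [np.nan]*2
    print("handle n",len(hd),"mean",hd.mean(0).round(1),"zmax",hd[:,2].max().round(1),"fit",np.round(k,1),"R",np.hypot(k[0]-c[0],k[1]-c[1]).round(1),"cw angle deg",-np.degrees(np.arctan2(k[1]-c[1],k[0]-c[0])).round(1), "mean-angle",-np.degrees(np.arctan2(*(hd.mean(0)[:2]-c[:2])[::-1])).round(2))
    s=ok&(X[:,2]>225)&(X[:,2]<250)&(R<20); print("screw",X[s].mean(0).round(1) if s.any() else None)
E
python3 - <<'E'
from m import *
import sys
for n in("scene","top"):
    measure(n,cv2.imread(f"pics/{n}0.png"),np.load(n+".npy"))
P=np.load("top.npy")
for k,(u,v) in dict(hub=(328,187),h=(303,205),glue=(240,203),jar=(405,192),tray=(396,232)).items(): print(k,P[v,u].round(0))
E
```

```text
scene rim [586.4 -11.3  83.2] 1256
handle n 184 mean [534.7  52.6 245.3] zmax 265.3 fit [529.8  58. ] R 89.5 cw angle deg -129.2 mean-angle -128.98
screw [586.3 -11.3 235.4]
top rim [581.8  -5.5  83.2] 1146
handle n 83 mean [527.   59.4 258. ] zmax 266.1 fit [530.1  59.2] R 82.9 cw angle deg -128.6 mean-angle -130.2
screw [581.9  -6.  239. ]
hub [574.  -4. 230.]
h [526.  57. 264.]
glue [555. 225. 142.]
jar [ 584. -231.   86.]
tray [ 478. -217.    3.]
```

Call:
servo_tool(commands=[-1, 0, 0, -45, 0, -1, 0, 0, -45, 0, -1, -26.2, 30, 0, 0, -1, -26.2, 30, 0, 0, -1, -26.2, 30, 0, 0, -1, -26.2, 30, 0, 0, -1, -26.2, 30, 0, 0, -1, -26.2, 30, 0, 0, -1, -26.2, 30, 0, 0, -1, -26.2, 30, 0, 0, -1, -26.2, 30, 0, 0, -1, -26.2, 30, 0, 0, -1, -26.2, 30, 0, 0, -1, -26.2, 30, 0, 0, -1, -26.2, 30, 0, 0, -1, -26.2, 30, 0, 0, -1, -26.2, 30, 0, 0, -1, -26.2, 30, 0, 0, -1, -26.2, 30, 0, 0, -1, -26.2, 30, 0, 0], grip_force=10)

```text
clock: 2.1
tcp_pos: [489.7, 31.1, 303.9]
orientation: [0.53, -3.096, -0.0]
force: [1.1, -1.4, 0.1]
finger_gap: 0.9
grasp_force: 0.0
```

Call:
servo_tool(commands=[-1, 0, 0, 0, -0.145, -1, 0, 0, 0, -0.145, -1, 0, 0, 0, -0.145, -1, 0, 0, 0, -0.145, -1, 0, 0, 0, -0.145, -1, 0, 0, 0, -0.145, -1, 0, 0, 0, -0.145, -1, 0, 0, 0, -0.145, -1, 0, 0, 0, -0.145, -1, 0, 0, 0, -0.145, -1, 0, 0, 0, -0.145, -1, 0, 0, 0, -0.145, -1, 0, 0, 0, -0.145, -1, 0, 0, 0, -0.145, -1, 0, 0, 0, -0.145, -1, 0, 0, 0, -0.145, -1, 0, 0, 0, -0.145, -1, 0, 0, 0, -0.145, -1, 0, 0, 0, -0.145, -1, 0, 0, 0, -0.145])

```text
clock: 4.1
tcp_pos: [489.4, 29.4, 303.6]
orientation: [3.137, 0.162, -0.001]
force: [0.3, 0.2, -0.6]
finger_gap: 0.8
grasp_force: 0.0
```

Call:
servo_tool(commands=[-1, 0, 0, 0, -0.145, -1, 0, 0, 0, -0.145, -1, 0, 0, 0, -0.145, -1, 0, 0, 0, -0.145, -1, 0, 0, 0, 0, -1, 0, 0, 0, 0])

```text
clock: 4.7
tcp_pos: [489.5, 29.4, 303.8]
orientation: [-2.965, -1.037, 0.001]
force: [0.0, -1.5, 0.1]
finger_gap: 0.7
grasp_force: 0.0
```

```bash
cat > w.py <<'E'
# pose in wheel terms: tangential/radial of TCP about the hub in tool axes
from rig import bot
import numpy as np
from scipy.spatial.transform import Rotation as R
H=np.array([582,-6.5])
s=bot.sense(); M=R.from_rotvec(s["orientation"]).as_matrix(); p=np.array(s["tcp_pos"])
psi=np.arctan2(M[1,0],M[0,0]); v=H-p[:2]
print("t",round(s["clock"],2),"tcp",p.round(1),"psi",psi.round(3),"zaxis",M[:,2].round(3),"hub in tool xy",(v@M[:2,0]).round(1),(v@M[:2,1]).round(1),"F tool",(M.T@s["force"]).round(1),"gap",round(s["finger_gap"],1),"q",np.round(s["joint_positions"],2))
E
python3 w.py
```

```text
t 4.7 tcp [489.5  29.4 303.8] psi 0.673 zaxis [-0. -0. -1.] hub in tool xy 50.0 85.7 F tool [-0.9  1.2 -0.1] gap 0.7 q [ 0.46  0.   -0.23 -0.   -1.34  1.78]
```

Call:
servo_tool(commands=[-1, 0, 0, 0, 0, -1, 0, 0, 20, 0, -1, 0, 0, 20, 0, -1, 0, 0, 20, 0, -1, 6, 0, 0, 0, -1, 6, 0, 0, 0, -1, 6, 0, 0, 0, -1, 4, 0, 0, 0, -1, 0, 0, 0, 0])

```text
clock: 5.6
tcp_pos: [507.6, 43.7, 244.4]
orientation: [2.963, 1.044, 0.001]
force: [-0.0, 0.7, 0.7]
finger_gap: 0.4
grasp_force: 0.0
```

```bash
python3 w.py; python3 - <<'E'
from h import *
im,P=cloud("scene"); cv2.imwrite("pics/s1.png",cv2.resize(im[100:300,210:450],None,fx=3,fy=3))
E
```

```text
t 5.6 tcp [507.6  43.7 244.4] psi 0.677 zaxis [ 0.001  0.    -1.   ] hub in tool xy 26.5 85.8 F tool [ 0.4 -0.5 -0.7] gap 0.4 q [ 0.47  0.06 -0.3   0.   -1.21  1.78]
```

View pics/s1.png

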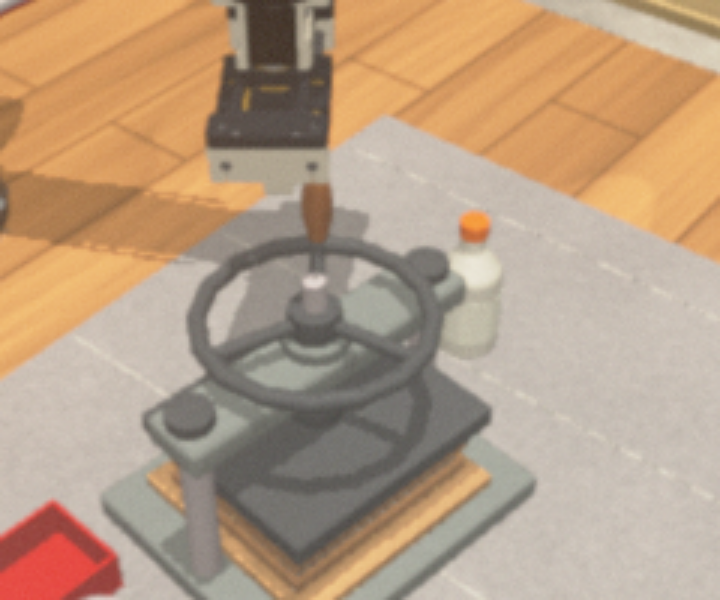

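The handle is at (317,210) in the crop. The gripper is to its left, but the fingertip at about (285,190) looks high, so I'll check it in the depth data.

```bash
python3 - <<'E'
from h import *
im,P=cloud("scene")
for u in range(272,324,4):
    print(u,[tuple(P[v,u].round(0).astype(int)) if np.isfinite(P[v,u,0]) else None for v in (150,156,160,164,168,172,176)])
E
```

```text
272 [(np.int64(146), np.int64(281), np.int64(-2)), (np.int64(169), np.int64(257), np.int64(-3)), (np.int64(188), np.int64(239), np.int64(1)), (np.int64(199), np.int64(227), np.int64(-3)), (np.int64(213), np.int64(213), np.int64(-4)), (np.int64(231), np.int64(195), np.int64(-1)), (np.int64(244), np.int64(182), np.int64(-2))]
276 [(np.int64(156), np.int64(289), np.int64(-2)), (np.int64(183), np.int64(262), np.int64(1)), (np.int64(195), np.int64(249), np.int64(-2)), (np.int64(210), np.int64(234), np.int64(-2)), (np.int64(229), np.int64(215), np.int64(2)), (np.int64(243), np.int64(201), np.int64(2)), (np.int64(253), np.int64(190), np.int64(-3))]
280 [(np.int64(538), np.int64(-52), np.int64(351)), (np.int64(534), np.int64(-49), np.int64(334)), (np.int64(533), np.int64(-49), np.int64(323)), (np.int64(220), np.int64(242), np.int64(-2)), (np.int64(236), np.int64(225), np.int64(0)), (np.int64(251), np.int64(210), np.int64(0)), (np.int64(265), np.int64(196), np.int64(0))]
284 [(np.int64(545), np.int64(-48), np.int64(352)), (np.int64(541), np.int64(-46), np.int64(335)), (np.int64(540), np.int64
[... 2455 characters left out ...]
, (np.int64(527), np.int64(50), np.int64(220))]
316 [(np.int64(591), np.int64(-8), np.int64(351)), (np.int64(588), np.int64(-4), np.int64(333)), (np.int64(586), np.int64(-3), np.int64(322)), (np.int64(537), np.int64(53), np.int64(257)), (np.int64(540), np.int64(49), np.int64(250)), (np.int64(538), np.int64(52), np.int64(236)), (np.int64(538), np.int64(51), np.int64(225))]
320 [(np.int64(269), np.int64(381), np.int64(-2)), (np.int64(290), np.int64(355), np.int64(-2)), (np.int64(305), np.int64(338), np.int64(-2)), (np.int64(539), np.int64(64), np.int64(252)), (np.int64(541), np.int64(61), np.int64(243)), (np.int64(542), np.int64(61), np.int64(232)), (np.int64(359), np.int64(274), np.int64(0))]
```

```bash
python3 - <<'E'
from h import *
print(bot.nose_length, bot.sense()["tcp_pos"])
im,P=cloud("scene"); cv2.imwrite("pics/s2.png",cv2.resize(im[90:190,260:350],None,fx=6,fy=6,interpolation=cv2.INTER_CUBIC))
X=P.reshape(-1,3); r=np.hypot(X[:,0]-507,X[:,1]-43); m=(r<28)&(X[:,2]>214)
# exclude handle
m&=np.hypot(X[:,0]-529,X[:,1]-60)>16
print(np.histogram(X[m,2],bins=np.arange(215,340,8))); print(X[m][X[m,2].argsort()][:12].round(0))
E
```

```text
19.0 [506.89010301  43.34354574 244.18316223]
(array([ 0,  0,  0,  0,  1, 16, 27,  0,  0,  0,  0,  0,  0,  0,  0]), array([215, 223, 231, 239, 247, 255, 263, 271, 279, 287, 295, 303, 311,
       319, 327, 335]))
[[533.  44. 249.]
 [516.  31. 259.]
 [511.  27. 259.]
 [518.  32. 260.]
 [523.  36. 260.]
 [515.  29. 260.]
 [513.  28. 260.]
 [525.  37. 260.]
 [520.  33. 261.]
 [518.  35. 261.]
 [520.  36. 261.]
 [511.  23. 262.]]
```

View pics/s2.png

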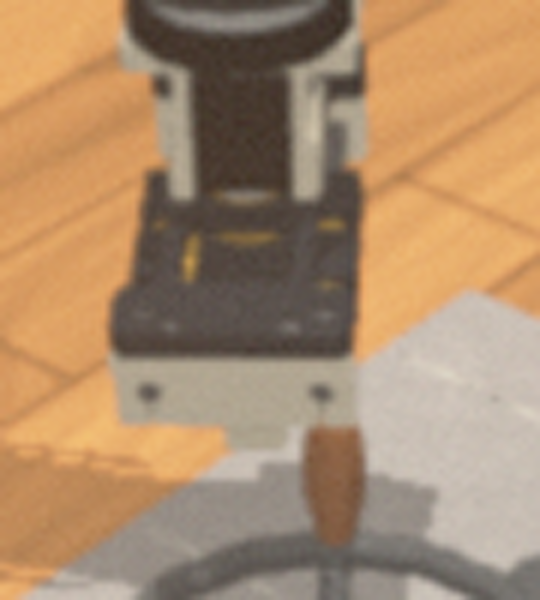

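The finger shows at crop (230–305, 425–460). It looks a bit higher than nominal but still overlaps the handle. I'll lower it 6 mm and ease into contact.

Call:
servo_tool(commands=[-1, 0, 0, 3, 0, -1, 0, 0, 3, 0, -1, 1.5, 0, 0, 0, -1, 1.5, 0, 0, 0, -1, 1.5, 0, 0, 0, -1, 1.5, 0, 0, 0, -1, 0, 0, 0, 0])

```text
clock: 6.45
tcp_pos: [511.7, 47.1, 238.0]
orientation: [2.963, 1.044, 0.0]
force: [0.7, 0.9, 0.7]
finger_gap: 0.6
grasp_force: 0.0
```

```bash
python3 w.py
```

```text
t 6.45 tcp [511.7  47.1 238. ] psi 0.677 zaxis [ 0. -0. -1.] hub in tool xy 21.2 85.9 F tool [ 1.1 -0.2 -0.7] gap 0.6 q [ 0.47  0.08 -0.3   0.   -1.2   1.77]
```

Call:
servo_tool(commands=[-1, 1.5, 0, 0, 0, -1, 1.5, 0, 0, 0, -1, 0, 0, 0, 0])

```text
clock: 6.75
tcp_pos: [513.6, 48.6, 237.9]
orientation: [2.963, 1.043, -0.001]
force: [-1.2, -2.0, 0.6]
finger_gap: 0.5
grasp_force: 1.2
```

```bash
python3 w.py
```

```text
t 6.75 tcp [513.6  48.6 237.9] psi 0.677 zaxis [-0.001 -0.    -1.   ] hub in tool xy 18.7 85.8 F tool [-2.2  0.8 -0.6] gap 0.5 q [ 0.48  0.08 -0.3   0.   -1.2   1.77]
```

Call:
servo_tool(commands=[-1, 5.37, -1.02, 0, 0.0628, -1, 5.37, -1.02, 0, 0.0628, -1, 5.37, -1.02, 0, 0.0628, -1, 5.37, -1.02, 0, 0.0628, -1, 5.37, -1.02, 0, 0.0628, -1, 5.37, -1.02, 0, 0.0628, -1, 5.37, -1.02, 0, 0.0628, -1, 5.37, -1.02, 0, 0.0628, -1, 5.37, -1.02, 0, 0.0628, -1, 5.37, -1.02, 0, 0.0628])

```text
clock: 7.75
tcp_pos: [558.4, 78.4, 237.8]
orientation: [3.141, 0.073, -0.002]
force: [-3.0, -1.0, 2.3]
finger_gap: 0.3
grasp_force: 1.6
```

```bash
python3 w.py; python3 - <<'E'
from h import *
im,P=cloud("scene"); cv2.imwrite("pics/s3.png",cv2.resize(im[100:250,230:400],None,fx=4,fy=4,interpolation=cv2.INTER_CUBIC))
E
```

```text
t 7.75 tcp [558.4  78.4 237.8] psi 0.047 zaxis [-0.001 -0.    -1.   ] hub in tool xy 19.6 85.9 F tool [-3.   0.9 -2.3] gap 0.3 q [ 0.49  0.16 -0.2  -0.   -1.21  1.13]
```

View pics/s3.png

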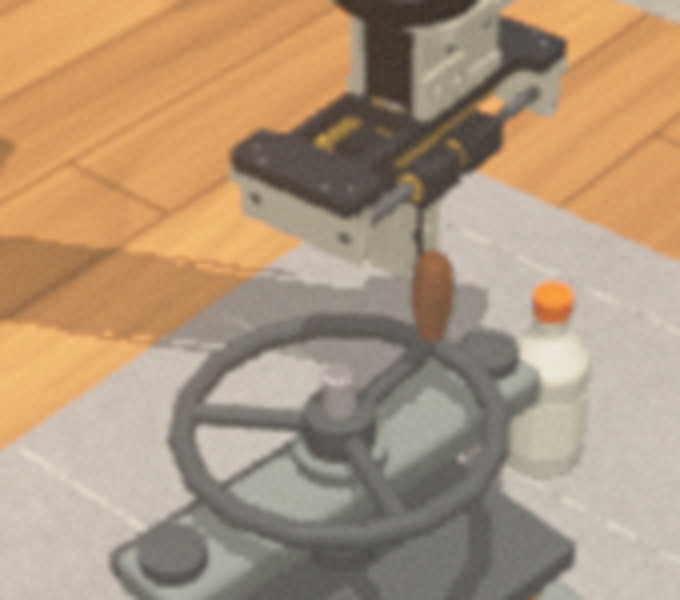

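The handle (432,295) has turned with its spoke and the finger is behind it, so I'll keep pushing.

Call:
servo_tool(commands=[-1, 5.37, -1.02, 0, 0.0628, -1, 5.37, -1.02, 0, 0.0628, -1, 5.37, -1.02, 0, 0.0628, -1, 5.37, -1.02, 0, 0.0628, -1, 5.37, -1.02, 0, 0.0628, -1, 5.37, -1.02, 0, 0.0628, -1, 5.37, -1.02, 0, 0.0628, -1, 5.37, -1.02, 0, 0.0628, -1, 5.37, -1.02, 0, 0.0628, -1, 5.37, -1.02, 0, 0.0628, -1, 5.37, -1.02, 0, 0.0628, -1, 5.37, -1.02, 0, 0.0628, -1, 5.37, -1.02, 0, 0.0628, -1, 5.37, -1.02, 0, 0.0628, -1, 5.37, -1.02, 0, 0.0628, -1, 5.37, -1.02, 0, 0.0628, -1, 5.37, -1.02, 0, 0.0628, -1, 5.37, -1.02, 0, 0.0628, -1, 5.37, -1.02, 0, 0.0628, -1, 5.37, -1.02, 0, 0.0628])

```text
clock: 9.8
tcp_pos: [655.0, 43.4, 237.8]
orientation: [-2.585, 1.783, 0.0]
force: [0.2, 3.3, 0.2]
finger_gap: 0.5
grasp_force: 1.6
```

```bash
python3 w.py
```

```text
t 9.8 tcp [655.   43.4 237.8] psi -1.208 zaxis [ 0.001  0.002 -1.   ] hub in tool xy 20.7 86.0 F tool [-3.  -1.3 -0.2] gap 0.5 q [ 0.36  0.31  0.   -0.   -1.26  0.  ]
```

Call:
servo_tool(commands=[-1, 5.37, -1.02, 0, 0.0628, -1, 5.37, -1.02, 0, 0.0628, -1, 5.37, -1.02, 0, 0.0628, -1, 5.37, -1.02, 0, 0.0628, -1, 5.37, -1.02, 0, 0.0628, -1, 5.37, -1.02, 0, 0.0628, -1, 5.37, -1.02, 0, 0.0628, -1, 5.37, -1.02, 0, 0.0628, -1, 5.37, -1.02, 0, 0.0628, -1, 5.37, -1.02, 0, 0.0628, -1, 5.37, -1.02, 0, 0.0628, -1, 5.37, -1.02, 0, 0.0628, -1, 5.37, -1.02, 0, 0.0628, -1, 5.37, -1.02, 0, 0.0628, -1, 5.37, -1.02, 0, 0.0628, -1, 5.37, -1.02, 0, 0.0628, -1, 5.37, -1.02, 0, 0.0628, -1, 5.37, -1.02, 0, 0.0628, -1, 5.37, -1.02, 0, 0.0628, -1, 5.37, -1.02, 0, 0.0628])

```text
clock: 11.8
tcp_pos: [651.1, -59.2, 237.9]
orientation: [-1.044, 2.96, -0.0]
force: [3.0, 2.5, -1.6]
finger_gap: 0.6
grasp_force: 1.5
```

```bash
python3 w.py
```

```text
t 11.8 tcp [651.1 -59.2 237.9] psi -2.464 zaxis [ 0.003  0.001 -1.   ] hub in tool xy 20.7 84.4 F tool [-3.9  0.   1.6] gap 0.6 q [ 0.21  0.31 -0.   -0.   -1.25 -1.1 ]
```

Call:
servo_tool(commands=[-1, 5.37, -1.02, 0, 0.0628, -1, 5.37, -1.02, 0, 0.0628, -1, 5.37, -1.02, 0, 0.0628, -1, 5.37, -1.02, 0, 0.0628, -1, 5.37, -1.02, 0, 0.0628, -1, 5.37, -1.02, 0, 0.0628, -1, 5.37, -1.02, 0, 0.0628, -1, 5.37, -1.02, 0, 0.0628, -1, 5.37, -1.02, 0, 0.0628, -1, 5.37, -1.02, 0, 0.0628, -1, 5.37, -1.02, 0, 0.0628, -1, 5.37, -1.02, 0, 0.0628, -1, 5.37, -1.02, 0, 0.0628, -1, 5.37, -1.02, 0, 0.0628, -1, 5.37, -1.02, 0, 0.0628, -1, 5.37, -1.02, 0, 0.0628, -1, 5.37, -1.02, 0, 0.0628, -1, 5.37, -1.02, 0, 0.0628, -1, 5.37, -1.02, 0, 0.0628, -1, 5.37, -1.02, 0, 0.0628])

```text
clock: 13.8
tcp_pos: [552.0, -87.1, 238.1]
orientation: [0.895, 3.009, 0.001]
force: [2.9, -2.1, -1.7]
finger_gap: 0.3
grasp_force: 1.4
```

```bash
python3 w.py
```

```text
t 13.8 tcp [552.  -87.1 238.1] psi 2.563 zaxis [ 0.002 -0.    -1.   ] hub in tool xy 19.0 83.9 F tool [-3.6 -0.2  1.7] gap 0.3 q [ 0.19  0.15 -0.21  0.   -1.21 -2.34]
```

Call:
servo_tool(commands=[-1, -6.5, 0, 0, 0, -1, -6.5, 0, 0, 0, -1, -6.5, 0, 0, 0, -1, -6.5, 0, 0, 0, -1, 0, 0, 0, -0.14, -1, 0, 0, 0, -0.14, -1, 0, 0, 0, -0.14, -1, 0, 0, 0, -0.14, -1, 0, 0, 0, -0.14, -1, 0, 0, 0, -0.14, -1, 0, 0, 0, -0.14, -1, 0, 0, 0, -0.14, -1, 0, 0, 0, -0.14, -1, 0, 0, 0, -0.14, -1, 0, 0, 0, -0.14, -1, 0, 0, 0, -0.14, -1, 0, 0, 0, -0.14, -1, 0, 0, 0, -0.14, -1, 0, 0, 0, -0.14, -1, 0, 0, 0, -0.14])

```text
clock: 15.8
tcp_pos: [573.5, -101.6, 237.7]
orientation: [2.328, -2.109, -0.0]
force: [-0.4, 0.5, -0.8]
finger_gap: 0.4
grasp_force: 0.0
```

Call:
servo_tool(commands=[-1, 0, 0, 0, -0.14, -1, 0, 0, 0, -0.14, -1, 0, 0, 0, -0.14, -1, 0, 0, 0, -0.14, -1, 0, 0, 0, -0.14, -1, 0, 0, 0, -0.14, -1, 0, 0, 0, -0.06, -1, 0, 0, 0, 0, -1, -6, 0, 0, 0, -1, -6, 0, 0, 0, -1, -6, 0, 0, 0, -1, -4, 0, 0, 0, -1, 0, 0, 0, 0])

```text
clock: 17.1
tcp_pos: [554.2, -88.8, 238.3]
orientation: [-3.011, 0.896, -0.001]
force: [-0.8, 0.8, 1.0]
finger_gap: 0.4
grasp_force: 0.0
```

```bash
python3 w.py
```

```text
t 17.1 tcp [554.2 -88.8 238.3] psi -0.579 zaxis [ 0.001  0.    -1.   ] hub in tool xy -21.7 -84.1 F tool [-1.1 -0.2 -1. ] gap 0.4 q [ 0.19  0.16 -0.21 -0.   -1.21  0.8 ]
```

Call:
servo_tool(commands=[-1, -2.5, 0, 0, 0, -1, -5.37, 1.02, 0, 0.0628, -1, -5.37, 1.02, 0, 0.0628, -1, -5.37, 1.02, 0, 0.0628, -1, -5.37, 1.02, 0, 0.0628, -1, -5.37, 1.02, 0, 0.0628, -1, -5.37, 1.02, 0, 0.0628, -1, -5.37, 1.02, 0, 0.0628, -1, -5.37, 1.02, 0, 0.0628, -1, -5.37, 1.02, 0, 0.0628, -1, -5.37, 1.02, 0, 0.0628, -1, -5.37, 1.02, 0, 0.0628, -1, -5.37, 1.02, 0, 0.0628, -1, -5.37, 1.02, 0, 0.0628, -1, -5.37, 1.02, 0, 0.0628, -1, -5.37, 1.02, 0, 0.0628, -1, -5.37, 1.02, 0, 0.0628, -1, -5.37, 1.02, 0, 0.0628, -1, -5.37, 1.02, 0, 0.0628, -1, -5.37, 1.02, 0, 0.0628])

```text
clock: 19.1
tcp_pos: [496.0, -8.3, 238.0]
orientation: [1.983, -2.436, 0.001]
force: [0.2, -2.8, -0.5]
finger_gap: 0.5
grasp_force: 1.5
```

```bash
python3 w.py
```

```text
t 19.1 tcp [496.   -8.3 238. ] psi -1.775 zaxis [-0.    -0.001 -1.   ] hub in tool xy -19.2 -83.8 F tool [ 2.7 -0.8  0.6] gap 0.5 q [ 0.38  0.04 -0.33  0.   -1.19 -0.59]
```

Call:
servo_tool(commands=[-1, -5.37, 1.02, 0, 0.0628, -1, -5.37, 1.02, 0, 0.0628, -1, -5.37, 1.02, 0, 0.0628, -1, -5.37, 1.02, 0, 0.0628, -1, -5.37, 1.02, 0, 0.0628, -1, -5.37, 1.02, 0, 0.0628, -1, -5.37, 1.02, 0, 0.0628, -1, -5.37, 1.02, 0, 0.0628, -1, -5.37, 1.02, 0, 0.0628, -1, 0, 0, 0, 0])

```text
clock: 20.1
tcp_pos: [508.9, 39.0, 237.9]
orientation: [1.228, -2.891, 0.0]
force: [-0.9, -0.7, 1.4]
finger_gap: 0.4
grasp_force: 0.5
```

```bash
python3 w.py; python3 - <<'E'
from m import *
H=np.array([582,-6.5])
# same-camera comparison of handle points: start vs now (wood colour, near handle ring)
def ang(im,P):
    X=P.reshape(-1,3);C=im.reshape(-1,3).astype(int);R=np.hypot(*(X[:,:2]-H).T)
    m=(R>65)&(R<105)&(X[:,2]>222)&(X[:,2]<268)&(C[:,2]-C[:,0]>40)
    h=X[m]; return m.sum(),h.mean(0).round(2),np.degrees(np.arctan2(*(h.mean(0)[:2]-H)[::-1])).round(2)
for n in("scene","top"):
    print(n,ang(cv2.imread(f"pics/{n}0.png"),np.load(n+".npy")))
    for i in range(2): print(ang(*cloud(n)))
E
```

```text
t 20.1 tcp [508.9  39.  237.9] psi -2.338 zaxis [-0. -0. -1.] hub in tool xy -18.0 -84.2 F tool [ 1.1  0.2 -1.4] gap 0.4 q [ 0.46  0.07 -0.31  0.   -1.19 -1.23]
scene (np.int64(163), array([535.18,  52.48, 247.22]), np.float64(128.44))
(np.int64(109), array([530.41,  45.63, 240.99]), np.float64(134.7))
(np.int64(109), array([530.09,  45.37, 241.65]), np.float64(135.02))
top (np.int64(56), array([528.87,  58.76, 262.42]), np.float64(129.15))
(np.int64(0), array([nan, nan, nan]), np.float64(nan))
(np.int64(0), array([nan, nan, nan]), np.float64(nan))<stdin>:7: RuntimeWarning: Mean of empty slice.
  ret = um.true_divide(
```

Call:
servo_tool(commands=[-1, 10, 0, 0, 0, -1, 15, 0, 0, 0, -1, 15, 0, -20, 0, -1, 15, 0, -40, 0, -1, 10, 20, -40, 0, -1, 0, -30, 0, 0, -1, 0, -40, 0, 0, -1, 0, -40, 0, 0, -1, 0, -40, 0, 0, -1, 0, 0, 0, 0])

```text
clock: 21.3
tcp_pos: [558.5, -101.1, 336.3]
orientation: [1.225, -2.89, -0.0]
force: [0.1, 0.3, -0.6]
finger_gap: 0.4
grasp_force: 0.0
```

```bash
python3 w.py; cat > a.py <<'E'
from m import *
H=np.array([582,-6.5])
def ang(im,P):
    X=P.reshape(-1,3);C=im.reshape(-1,3).astype(int);R=np.hypot(*(X[:,:2]-H).T)
    m=(R>65)&(R<105)&(X[:,2]>222)&(X[:,2]<268)&(C[:,2]-C[:,0]>40)
    h=X[m]; return m.sum(),h.mean(0).round(2),np.degrees(np.arctan2(*(h.mean(0)[:2]-H)[::-1])).round(2)
for n in("scene","top"):
    print(n,ang(cv2.imread(f"pics/{n}0.png"),np.load(n+".npy")))
    for i in range(3): print(ang(*cloud(n)))
im,_=cloud("top"); cv2.imwrite("pics/t4.png",cv2.resize(im[120:280,210:450],None,fx=3,fy=3))
E
python3 a.py
```

```text
t 21.3 tcp [ 558.5 -101.1  336.3] psi -2.34 zaxis [-0.003 -0.001 -1.   ] hub in tool xy -84.3 48.9 F tool [-0.3  0.1  0.6] gap 0.4 q [ 0.17  0.13 -0.02  0.   -1.42 -0.93]
scene (np.int64(163), array([535.18,  52.48, 247.22]), np.float64(128.44))
(np.int64(159), array([529.18,  46.9 , 247.11]), np.float64(134.69))
(np.int64(159), array([528.83,  47.17, 247.33]), np.float64(134.73))
(np.int64(157), array([528.95,  46.9 , 247.68]), np.float64(134.81))
top (np.int64(56), array([528.87,  58.76, 262.42]), np.float64(129.15))
(np.int64(0), array([nan, nan, nan]), np.float64(nan))
(np.int64(0), array([nan, nan, nan]), np.float64(nan))
(np.int64(0), array([nan, nan, nan]), np.float64(nan))a.py:6: RuntimeWarning: Mean of empty slice.
  h=X[m]; return m.sum(),h.mean(0).round(2),np.degrees(np.arctan2(*(h.mean(0)[:2]-H)[::-1])).round(2)
  ret = um.true_divide(
```

View pics/t4.png

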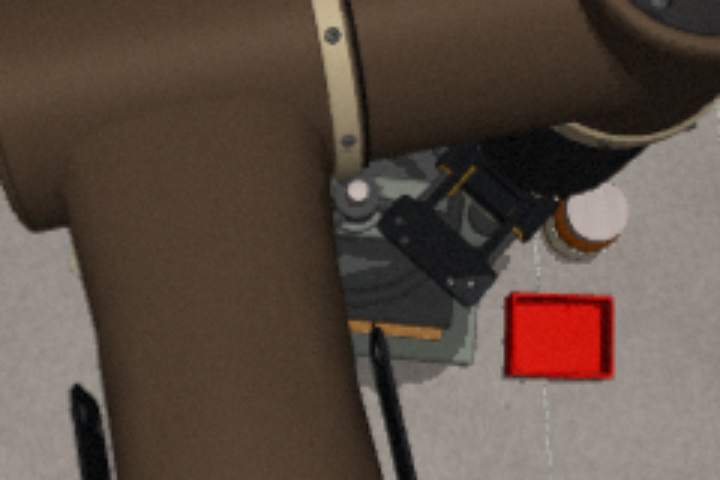

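The forearm hides the handle in the top view, but the scene camera sees it clearly. The handle is 8.3 mm (about 5.6°) short. I'll go back, push most of that, then look again.

Call:
servo_tool(commands=[-1, 0, 40, 0, 0, -1, 0, 40, 0, 0, -1, 0, 40, 0, 0, -1, 0, 30, 0, 0, -1, -10, -20, 40, 0, -1, -15, 0, 40, 0, -1, -15, 0, 20, 0, -1, -15, 0, 0, 0, -1, -6, 0, 0, 0.0628, -1, 0, 0, 0, 0])

```text
clock: 22.65
tcp_pos: [507.2, 37.2, 239.4]
orientation: [-1.138, 2.926, -0.001]
force: [-0.3, -0.2, -0.2]
finger_gap: 0.6
grasp_force: 0.0
```

```bash
python3 w.py
```

```text
t 22.65 tcp [507.2  37.2 239.4] psi -2.399 zaxis [ 0.002  0.    -1.   ] hub in tool xy -25.6 -82.7 F tool [0.3 0.1 0.2] gap 0.6 q [ 0.46  0.06 -0.31  0.   -1.2  -1.29]
```

Call:
servo_tool(commands=[-1, -2, 1, 1, 0, -1, -2, 0, 0, 0, -1, -1.5, 0, 0, 0, -1, -1.5, 0, 0, 0, -1, 0, 0, 0, 0, -1, 0, 0, 0, 0])

```text
clock: 23.25
tcp_pos: [510.5, 41.3, 237.1]
orientation: [-1.138, 2.928, -0.0]
force: [-1.7, -2.7, 2.6]
finger_gap: 0.3
grasp_force: 1.4
```

```bash
python3 w.py; sed -i 's/("scene","top")/("scene",)/;/t4.png/d' a.py; python3 a.py
```

```text
t 23.25 tcp [510.5  41.3 237.1] psi -2.4 zaxis [ 0. -0. -1.] hub in tool xy -20.4 -83.5 F tool [ 3.1 -0.8 -2.6] gap 0.3 q [ 0.46  0.07 -0.3   0.   -1.19 -1.29]
scene (np.int64(163), array([535.18,  52.48, 247.22]), np.float64(128.44))
(np.int64(105), array([532.19,  47.38, 240.18]), np.float64(132.75))
(np.int64(107), array([532.18,  47.42, 240.5 ]), np.float64(132.74))
(np.int64(107), array([532.21,  47.59, 240.39]), np.float64(132.63))
```

Call:
servo_tool(commands=[-1, -1.5, 0, 0, 0.02, -1, -1.5, 0, 0, 0.02, -1, -1, 0, 0, 0, -1, 0, 0, 0, 0, -1, 10, 0, 0, 0, -1, 15, 0, 0, 0, -1, 15, 0, 0, 0, -1, 0, 0, 0, 0])

```text
clock: 24.2
tcp_pos: [481.2, 17.0, 237.3]
orientation: [-1.078, 2.95, 0.001]
force: [0.4, 0.2, 1.2]
finger_gap: 0.6
grasp_force: 0.0
```

```bash
python3 w.py;  python3 a.py
```

```text
t 24.2 tcp [481.2  17.  237.3] psi -2.441 zaxis [ 0.001  0.001 -1.   ] hub in tool xy -61.9 -83.0 F tool [-0.4 -0.1 -1.2] gap 0.6 q [ 0.44  0.02 -0.36 -0.   -1.19 -1.31]
scene (np.int64(163), array([535.18,  52.48, 247.22]), np.float64(128.44))
(np.int64(178), array([530.51,  47.61, 248.31]), np.float64(133.58))
(np.int64(178), array([530.16,  47.23, 248.07]), np.float64(133.97))
(np.int64(180), array([530.2 ,  47.24, 248.31]), np.float64(133.94))
```

```bash
cat > px.py <<'E'
from h import *
import sys
a=cv2.imread("pics/scene0.png"); b=np.mean([bot.capture("scene")[0] for _ in range(4)],0).astype(np.uint8)
for im in(a,b):   # handle silhouette against grey mat: rows 160..190
    I=im.astype(int); m=np.zeros(I.shape[:2],np.uint8); m[155:195,300:330]=(I[155:195,300:330,2]-I[155:195,300:330,0]>25)
    n,l,st,c=cv2.connectedComponentsWithStats(m); k=1+st[1:,4].argmax(); print(st[k],c[k].round(2))
    print([ (v,round(float(np.nonzero(l[v]==k)[0].mean()),2)) for v in range(160,190,4) if (l[v]==k).any()])
cv2.imwrite(sys.argv[1],np.hstack([cv2.resize(x[130:230,270:370],None,fx=4,fy=4,interpolation=cv2.INTER_CUBIC) for x in(a,b)]))
E
python3 px.py pics/c5.png
```

```text
[300 155  22  26 320] [312.28 165.49]
[(160, 310.16), (164, 312.5), (168, 315.0), (172, 315.0), (176, 315.0), (180, 315.0)]
[300 155  21  26 309] [312.03 165.53]
[(160, 309.61), (164, 311.38), (168, 315.0), (172, 315.0), (176, 315.0), (180, 315.0)]
```

View pics/c5.png

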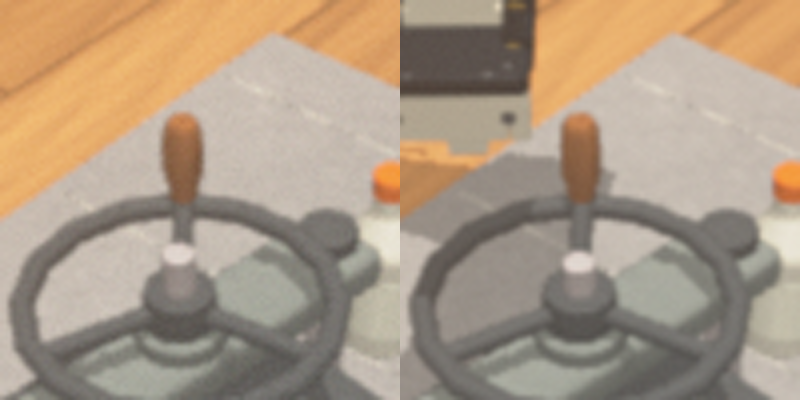

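Left is the start and right is now: the handle top is at (182,115) against (580,115), a shift of under 1 px. I'll measure it to subpixel.

```bash
cat > sp.py <<'E'
from h import *
a=cv2.imread("pics/scene0.png"); b=np.mean([bot.capture("scene")[0] for _ in range(6)],0)
def c(im):
    I=im[168:181,305:326].astype(float); w=np.clip(I[...,2]-I[...,0]-25,0,None); w/=w.sum(1,keepdims=True)
    return (w@np.arange(305,326))
print((c(b)-c(a)).round(2),"mean shift px",(c(b)-c(a)).mean().round(3))
K=bot.camera_info("scene")["K"]; print("mm/px",(835/np.array(K)[0][0]).round(2))
E
python3 sp.py
```

```text
[-0.35 -0.43 -0.52 -0.42 -0.49 -0.6  -0.44 -0.24 -0.58 -0.73 -0.52 -0.34
 -0.5 ] mean shift px -0.473
mm/px 1.89
```

Call:
servo_tool(commands=[-1, -15, 0, 0, 0, -1, -15, 0, 0, 0, -1, -7, 0, 0, 0, -1, -2, 0, 0, 0, -1, -1, 0, 0, 0, -1, -1, 0, 0, 0, -1, 0, 0, 0, 0, -1, 0, 0, 0, 0, -1, 11, 0, 0, 0, -1, 15, 0, 0, 0, -1, 15, 0, 0, 0, -1, 0, 0, 0, 0])

```text
clock: 26.05
tcp_pos: [481.3, 17.0, 237.6]
orientation: [-1.078, 2.95, 0.001]
force: [-0.4, -0.3, -0.6]
finger_gap: 0.7
grasp_force: 0.0
```

```bash
python3 sp.py
```

```text
[-0.31 -0.43 -0.51 -0.38 -0.51 -0.6  -0.41 -0.24 -0.57 -0.7  -0.4  -0.29
 -0.34] mean shift px -0.439
mm/px 1.89
```

Call:
servo_tool(commands=[-1, -15, 0, 0, 0, -1, -15, 0, 0, 0, -1, -8, 0, 0, 0, -1, -2, 0, 0, 0, -1, -1, 0, 0, 0, -1, -1.2, 0, 0, 0, -1, 0, 0, 0, 0, -1, 0, 0, 0, 0, -1, 11.2, 0, 0, 0, -1, 15, 0, 0, 0, -1, 15, 0, 0, 0, -1, 0, 0, 0, 0])

```text
clock: 27.55
tcp_pos: [482.1, 17.7, 237.6]
orientation: [-1.078, 2.949, 0.0]
force: [0.5, 0.3, -0.1]
finger_gap: 0.2
grasp_force: 0.0
```

```bash
python3 sp.py; python3 w.py
```

```text
[0.15 0.1  0.14 0.21 0.18 0.1  0.2  0.19 0.08 0.03 0.16 0.28 0.18] mean shift px 0.153
mm/px 1.89
t 27.85 tcp [484.   19.1 237. ] psi -2.44 zaxis [ 0.  0. -1.] hub in tool xy -58.3 -82.8 F tool [-0.1 -0.3  0. ] gap 0.3 q [ 0.45  0.02 -0.36  0.   -1.19 -1.32]
```

Call:
servo_tool(commands=[-1, 10, 0, 0, 0, -1, 0, 0, -30, 0, -1, 0, 0, -40, 0, -1, 0, 0, -40, 0, -1, 20, 0, 0, 0, -1, 0, 0, 0, 0, -1, 0, 0, 0, 0])

```text
clock: 28.55
tcp_pos: [460.2, -0.6, 346.6]
orientation: [1.079, -2.95, -0.001]
force: [0.1, -0.4, -0.0]
finger_gap: 0.7
grasp_force: 0.0
```

```bash
python3 sp.py; python3 w.py; python3 - <<'E'
from h import *
a=cv2.imread("pics/scene0.png"); b=bot.capture("scene")[0]
for n,(u,v,w,h) in dict(glue=(355,168,28,50),jar=(222,295,45,55),tray=(190,265,62,55)).items():
    print(n, cv2.phaseCorrelate(*[np.float64(cv2.cvtColor(x,6)[v:v+h,u:u+w]) for x in(a,b)]))
E
```

```text
[ 0.15  0.1   0.12  0.19  0.06  0.03  0.14  0.16  0.01 -0.05  0.13  0.28
  0.19] mean shift px 0.115
mm/px 1.89
t 28.85 tcp [ 4.609e+02 -2.000e-01  3.464e+02] psi -2.44 zaxis [-0.001 -0.    -1.   ] hub in tool xy -88.4 -83.0 F tool [-0.6  0.3  0.9] gap 0.2 q [ 0.43 -0.07 -0.2  -0.   -1.44 -1.3 ]
glue ((-0.02134029367832113, -0.16805448833461156), 1.0490814780572024)
jar ((0.5327167465309657, -0.009628840808503014), 0.9679334801919443)
tray ((-0.007777329421600143, 0.015572896929175073), 0.9612474342242388)
```

```bash
python3 -c "
from rig import bot
print(bot.close_job())"
```

```text
the job is handed in; nothing more can be done
None
```

The job is handed in: I pushed the wheel one full turn clockwise, with the handle back within about 0.3 mm (0.2°) of its start by camera, the glue bottle, jar and tray untouched, and the arm finishing clear of everything at about 29 s.

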